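# Catch the incubation chamber's falling cover and lower it shut

### The job

The blue cover of the slide incubation chamber stands open, leaning back past upright, and its worn hinge lets it fall once it is tipped forward. With the fingers and without gripping it, tip the cover over towards its front, catch it on a finger while it is still well up (before it is two thirds of the way down), and lower it gently until it is fully shut, with no bang at the end. Leave the slide carrier inside and the things standing around where they are, and finish clear of everything.

Things in the scene. Friction and masses are not known exactly. Their poses are not given: they have to be found in the camera images.
- chamber: Slide incubation chamber fixed to the bench, front roughly facing the robot's right (-y): white open-topped box, 130 mm deep (its x), 200 mm wide (its y), 90 mm high, walls 6 mm, blue control panel in front. Origin at the centre of its underside; x points from front to back (hinge side), z up. Inner floor 42 mm above the bench. Nothing stands in front of it.
- cover (a joint): Angle of the blue cover, rad: 0 shut and level, 1.57 upright, 1.85 back stop. Slab 160 mm from hinge to front edge, 200 wide, 8 thick, 0.24 to 0.375 kg, amber window, white stripe along its front edge. It stays put within 0.13 rad of upright; further back it settles on the stop; further forward it falls in about 1.5 s and bangs at 1 to 2 rad/s. Over 0.7 rad/s at shut is a bang; over 20 N is too hard.
- cover_hinge (a point): Middle of the hinge line, in the plane of the cover's underside, at the top of the chamber's back wall (65 mm behind the chamber's centre, 90 mm above the bench). The hinge axis runs along the chamber's y.
- cover_edge (a point): Middle of the cover's front edge, in the plane of its underside (the face that looks into the chamber), 160 mm from the hinge; moves with the cover. Shut, this edge sticks out 30 mm past the chamber's front wall as a lip with free space under it down to the bench, so a finger can leave from below it. Holding the cover up here takes at most 2 N.
- carrier: Loose steel slide carrier with glass slides lying on the chamber's inner floor, 50 by 84 by 24 mm, origin at the centre of its underside. Leave alone.
- tube_rack: Loose wire rack with five amber culture tubes with green caps, 150 (its x) by 70 by 128 mm high, origin at the centre of its underside. Leave alone.
- dishes: Loose stack of red culture dishes, 90 mm across, 78 mm high, origin at the centre of its underside. Leave alone.
- slide_box: Loose small carton of slides, 85 (its x) by 36 by 55 mm high, origin at the centre of its underside. Leave alone.

How it is judged:
By the outcome, as a careful person would: the job done as asked, in the order asked, and still so for the second after the job is handed in, with the robot touching nothing.
It also fails if it takes over 46 s, if anything falls off the work surface, if the arm or the gripper's body presses on something with over 40 N, if the wrist force passes 120 N, or if a joint passes its speed limit or range.

### The arm

A 6-joint arm with a two-finger parallel gripper is mounted at the origin on the work surface. World frame = base frame: x ahead of the robot, y to its left, z up, the work surface at z = 0. Lengths are in m, angles in rad, forces in N, time in s.
With the tool pointing down it reaches from about 0.375 to 0.75 m from the base axis. Payload 9 kg.
Tool frame: the origin (TCP) lies on the mounting face of the last link; the fingertips stand 173 mm ahead of it and the grasp point (between the pads) lies env.pinch_z ahead of it (env.pinch_z is the distance from the TCP to the grasp point, in m); z points along the fingers, y is the line along which they close (so a half turn about z gives the same grasp; the last joint's range is limited). The gripper opens to 85 mm and grips with 20 to 120 N. Pads are 22 mm wide; open, the fingers measure 114 mm over their backs; the gripper's body (76 mm by 85 mm) begins 54 mm behind the grasp point. The pads swing forward as they close: fully open they stand 13 mm farther back than shut.
Start: joints at [-1.465, 0.104, 0.097, 1.564, 0, 1.353], TCP at [0.191, -0.569, 0.405] pointing down, gripper open.
Joint ranges: [-2.99, 2.99], [-0.84, 1.86], [-1.1, 1.16], [-1.84, 2.11], [-1.51, 1.56], [-3.14, 3.14]. Speed limits (rad/s): [2.22, 2.22, 2.57, 3.14, 3.14, 3.14].

### API

Orientations are given as a rotation vector (axis times angle).
In Python, from rig import readout, imaging, job_done, env gives the robot as it stands.
- The arm moves only by the tool jog_arm, never from a script. Its argument "moves" is a list of rows, each a list of 7 numbers: the shift along the tool's x, y, z in m, then the turn, a rotation vector about the tool's x, y, z in degrees, then the opening, from 0 (shut) to 1 (fully open). In form: [[x, y, z, ax, ay, az, hand], ...]. A call has 1 to 20 rows; each row shifts and turns the commanded pose from where the row before left it, along the tool's axes as they then stand; what a row does not reach is not made up. A row lasts 1/8 s, in which the tool goes at most 62.5 mm and 10.7 degrees, less where a joint would pass 70% of its speed; a pose out of reach is approached as far as the arm can. A call with a gripper value outside its range is refused whole. The fingers move at their own pace and stop on an object; the grip force is fixed at half the most. Time passes only in rows, so rows that do not move let the fingers close. It gives the time, the measured TCP pose, the force, the opening and the grip force at its end, in the units of the state.
- readout.state(): the state, without advancing time (a new reading comes with each control period).
- imaging.read_camera(name): name is "side" or "top"; returns a dict with "pixels" (400x640x3 uint8, blue, green, red), "depth" (400x640 float32, m along the optical axis (not along the pixel's ray), 0 where there is no reading), "fov_y" (degrees; the focal length in pixels is half the picture's height over the tangent of half this angle, whatever the lens; pixels are square), "cx", "cy" (the principal point, pixels), "rvec" (rotation vector, rad) and "tvec" (3), from world to camera coordinates, as OpenCV has them. Camera axes: x right, y down, z forward; pixel columns grow to the right and rows downward; lengths in m; the calibration is good to about 2 mm. A picture is of the moment at which its call begins.
- job_done(): hands the job in; it is judged then, once.
The state is a dict: "time": time; "joints": joint angles; "qvel": joint speeds; "effort": joint torques, N m; "tcp_pos": TCP position; "tool_rot": TCP orientation; "wrist_force": force on the tool from outside, world axes, zero at the start; "ft_torque": the same for the moment, N m; "opening": finger opening in m; "gripper_force": force on a finger pad.
Only numpy, scipy, OpenCV 4.12 (cv2) and the standard library are available. Lean on these libraries where they do the work, as an engineer would, in place of code of your own. Each camera call takes 0.05 s, during which the arm holds its last target. There are 200 camera calls.

## Working session

There is one attempt and no reset: what is moved stays moved. The work goes in short steps, Python scripts to look and compute and a tool call to move; the robot and the scene stay as the last step left them, time stands still between calls to the robot, and variables do not carry over. Pictures are saved under pics/ and viewed, at most 10 in all, crops included, and the job is handed in when it is done.

Besides the shell and the picture viewer there is one more tool, called after "Request:" in YAML: its name, and indented under it one key for each argument. jog_arm: Moves the arm, as the interface text tells. Its arguments: {"type":"object","properties":{"moves":{"type":"array","items":{"type":"array","items":{"type":"number"}}}},"required":["moves"]}

```bash
mkdir -p pics; cat > h.py <<'E'
import numpy as np, cv2
from rig import readout, imaging, env
def cam(n):
    d=imaging.read_camera(n); h=d['pixels'].shape[0]; d['f']=h/2/np.tan(np.radians(d['fov_y'])/2)
    d['R']=cv2.Rodrigues(np.array(d['rvec'],float))[0]; d['t']=np.array(d['tvec'],float).reshape(3); return d
def cloud(d):
    z=d['depth']; v,u=np.indices(z.shape)
    p=np.stack([(u-d['cx'])/d['f']*z,(v-d['cy'])/d['f']*z,z],-1)
    return (p-d['t'])@d['R']
E
python3 - <<'E'
from h import *
s=readout.state(); print(s, env.pinch_z)
for n in('side','top'):
    d=cam(n); cv2.imwrite(f'pics/{n}0.png',d['pixels']); np.savez(f'{n}0.npz',p=cloud(d),im=d['pixels'],z=d['depth'])
    print(n,d['f'],d['cx'],d['cy'],-d['R'].T@d['t'],d['R'].round(2).tolist(),(d['depth']>0).mean())
E
```

```text
{'time': 0.0, 'joints': array([-1.46469366e+00,  1.04708352e-01,  9.64593414e-02,  1.56394497e+00,
       -3.09763264e-05,  1.35306059e+00]), 'qvel': array([ 1.06337600e-03,  1.27478465e-03,  2.95886702e-05, -7.44309717e-04,
       -3.25109647e-04, -2.95230144e-04]), 'effort': array([-7.88308171e-04, -5.56931627e+01,  5.03647435e+01,  1.71127275e-02,
       -3.23136610e-04,  4.49687221e-08]), 'tcp_pos': array([ 0.19089637, -0.56869471,  0.40391142]), 'tool_rot': array([-3.09912075e+00, -5.06239107e-01, -7.38628643e-05]), 'wrist_force': array([ 0.59750749,  0.12388767, -0.18347689]), 'ft_torque': array([0.04659726, 0.03304034, 0.00960573]), 'gripper_force': 0.0, 'opening': 0.08532763385979884} 0.1547
side 486.8009564023247 324.02706334502693 196.4772404119542 [0.97208516 0.60570988 0.76480474] [[-0.82, 0.57, -0.0], [0.43, 0.6, -0.68], [-0.38, -0.56, -0.74]] 0.9959765625
top 515.3126395204648 318.23486200392443 203.17816198151536 [0.54942032 0.07768149 1.07770993] [[-0.02, -1.0, -0.03], [-1.0, 0.02, -0.08], [0.08, 0.03, -1.0]] 0.9958984375
```

View pics/side0.png

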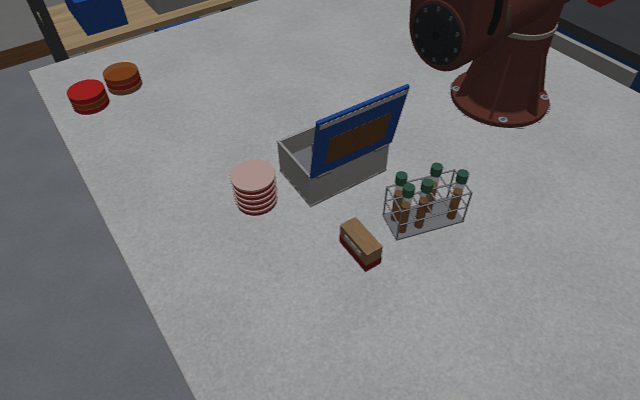

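View pics/top0.png

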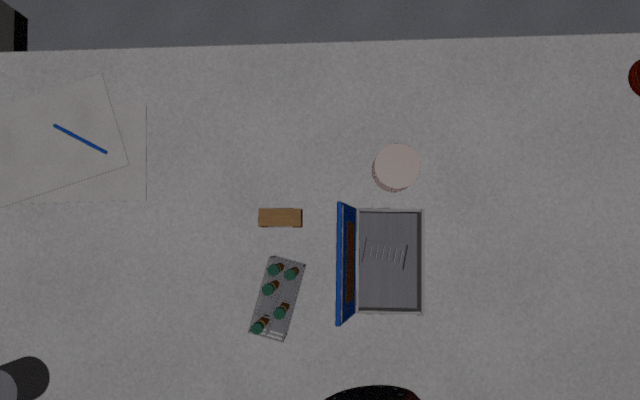

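The side view shows the open blue cover at about (360,130) over the white box, with the dishes at (254,187), the tubes at (427,205) and the carton at (360,243). In the top view the cover is at columns 337–355, rows 203–325. The box spans columns 355–423, so its front faces right (-y).

```bash
python3 - <<'E'
from h import *
for n in('side','top'):
    D=np.load(f'{n}0.npz'); p=D['p'];im=D['im']
    hsv=cv2.cvtColor(im,cv2.COLOR_BGR2HSV)
    roi=(p[...,0]>.2)&(p[...,0]<.75)&(p[...,1]>-.3)&(p[...,1]<.3)
    m=roi&(p[...,2]>.08)&(p[...,2]<.27)&(hsv[...,0]>100)&(hsv[...,0]<130)&(hsv[...,1]>120)
    q=p[m]; c=q.mean(0); nrm=np.linalg.svd(q-c,full_matrices=False)[2][2]
    print(n,'cover',m.sum(),c.round(4),nrm.round(3),q.min(0).round(3),q.max(0).round(3))
    t=q[q[:,2]>q[:,2].max()-.012]; print(' top edge',t.mean(0).round(4),t.min(0).round(3),t.max(0).round(3), 'fit',np.polyfit(t[:,0],t[:,1],1))
    r=roi&(abs(p[...,2]-.09)<.006)&(hsv[...,1]<60)
    q=p[r][:,:2].astype(np.float32); 
    k=(q[:,0]>.3)&(q[:,0]<.65)&(q[:,1]>-.15)&(q[:,1]<.1); q=q[k]
    print(' rim',len(q),cv2.minAreaRect(q),q.min(0),q.max(0))
    for nm,(x0,x1,y0,y1) in dict(dish=(.58,.75,-.15,.02),box=(.4,.6,.08,.25),rack=(.2,.48,.08,.28)).items():
        o=(p[...,0]>x0)&(p[...,0]<x1)&(p[...,1]>y0)&(p[...,1]<y1)&(p[...,2]>.02)&(p[...,2]<.2)
        if n=='top': o&=(p[...,2]>.045)
        q=p[o]; print(' ',nm,len(q),q.min(0).round(3),q.max(0).round(3),q.mean(0).round(3))
E
```

```text
side cover 2723 [0.527  0.0643 0.1819] [ 0.038  0.985 -0.17 ] [0.418 0.035 0.086] [0.617 0.082 0.249]
 top edge [0.5234 0.0741 0.2456] [0.418 0.064 0.237] [0.617 0.082 0.249] fit [-0.03608878  0.09296434]
 rim 383 ((0.5138942003250122, -0.019935786724090576), (0.14447009563446045, 0.1985693722963333), 88.00853729248047) [ 0.41709408 -0.09393357] [0.61510265 0.05504096]
  dish 2678 [ 0.58  -0.094  0.02 ] [0.741 0.02  0.092] [ 0.674 -0.034  0.064]
  box 2727 [0.4   0.141 0.02 ] [0.6   0.243 0.131] [0.484 0.197 0.08 ]
  rack 1633 [0.363 0.154 0.02 ] [0.48  0.25  0.131] [0.427 0.212 0.084]
top cover 1300 [0.5099 0.0613 0.2087] [-0.007  0.979 -0.202] [ 0.317 -0.     0.1  ] [0.614 0.078 0.27 ]
 top edge [0.3224 0.0386 0.2641] [ 0.317 -0.     0.258] [0.326 0.077 0.27 ] fit [-8.05756472  2.63613392]
 rim 1195 ((0.511880099773407, -0.02684672921895981), (0.13147957623004913, 0.20011579990386963), 88.01028442382812) [ 0.41091937 -0.09594765] [0.61394453 0.04099142]
  dish 2105 [ 0.58  -0.096  0.045] [0.739 0.02  0.094] [ 0.677 -0.048  0.077]
  box 1746 [0.4   0.138 0.045] [0.6   0.239 0.133] [0.488 0.187 0.085]
  rack 1153 [0.363 0.146 0.045] [0.479 0.245 0.132] [0.425 0.197 0.091]
```

```bash
cat > plan.py <<'E'
from h import *
from scipy.spatial.transform import Rotation as Ro
b=np.array([.035,.9994,0]); ez=np.array([0,0,1.]); w=np.cross(b,ez); H=np.array([.514,.038,.09])
def rot(a):
    z=b*np.sin(a)-ez*np.cos(a); y=-(b*np.cos(a)+ez*np.sin(a)); return np.stack([w,y,z],1)
def edge(th): return H-.16*np.cos(th)*b+.16*np.sin(th)*ez
def pose(E,a,g,zc): R=rot(a); return E-R@[0,g/2,zc],R
def sched(th,g=.0427,zc=.152,al=None): return pose(edge(th),(np.pi/2-th)*2/3 if al is None else al,g,zc)
def rows(start,wps):
    """wps: (pos,R,nrows,hand); start (pos,R) -> rounded rows, straight/slerp; returns final"""
    p,R=np.array(start[0],float),np.array(start[1],float); out=[]
    for P,Q,n,hd in wps:
        p0,R0=p.copy(),R.copy(); rv=Ro.from_matrix(R0.T@Q).as_rotvec()
        for i in range(1,n+1):
            pt=p0+(P-p0)*i/n; Rt=R0@Ro.from_rotvec(rv*i/n).as_matrix()
            d=(R.T@(pt-p)).round(4); r=np.degrees(Ro.from_matrix(R.T@Rt).as_rotvec()).round(1)
            out.append([*d,*r,hd]); p=p+R@d; R=R@Ro.from_rotvec(np.radians(r)).as_matrix()
    for i in range(0,len(out),20): print('['+','.join('['+','.join(f'{x+0:g}' for x in r)+']' for r in out[i:i+20])+']')
    np.savez('cmd.npz',p=p,R=R); print(p.round(4)); return p,R
def now():
    s=readout.state(); return s['tcp_pos'],Ro.from_rotvec(s['tool_rot']).as_matrix()
E
python3 - <<'E'
from plan import *
P,R=sched(0,al=np.radians(60)); 
rows(now(),[(P-.08*b+.03*ez,R,12,.5)])
E
```

```text
[[0.031,-0.0112,0.0158,4.9,0.9,1.6,0.5],[0.0305,-0.0106,0.0172,5,0.9,1.5,0.5],[0.03,-0.0099,0.0186,4.9,0.9,1.6,0.5],[0.0293,-0.009,0.0199,5,0.9,1.5,0.5],[0.0288,-0.008,0.0211,4.9,0.9,1.6,0.5],[0.0283,-0.007,0.0222,4.9,0.9,1.5,0.5],[0.0278,-0.0057,0.0231,5,0.9,1.6,0.5],[0.0272,-0.0045,0.024,4.9,0.9,1.5,0.5],[0.0267,-0.0031,0.0248,4.9,0.9,1.6,0.5],[0.0263,-0.0016,0.0254,5,0.9,1.5,0.5],[0.0259,-0.0001,0.0259,4.9,0.9,1.6,0.5],[0.0255,0.0013,0.0262,5,0.9,1.6,0.5]]
[ 0.5014 -0.3227  0.2145]
```

Request:
jog_arm:
  moves:
    - [0.031,-0.0112,0.0158,4.9,0.9,1.6,0.5]
    - [0.0305,-0.0106,0.0172,5,0.9,1.5,0.5]
    - [0.03,-0.0099,0.0186,4.9,0.9,1.6,0.5]
    - [0.0293,-0.009,0.0199,5,0.9,1.5,0.5]
    - [0.0288,-0.008,0.0211,4.9,0.9,1.6,0.5]
    - [0.0283,-0.007,0.0222,4.9,0.9,1.5,0.5]
    - [0.0278,-0.0057,0.0231,5,0.9,1.6,0.5]
    - [0.0272,-0.0045,0.024,4.9,0.9,1.5,0.5]
    - [0.0267,-0.0031,0.0248,4.9,0.9,1.6,0.5]
    - [0.0263,-0.0016,0.0254,5,0.9,1.5,0.5]
    - [0.0259,-0.0001,0.0259,4.9,0.9,1.6,0.5]
    - [0.0255,0.0013,0.0262,5,0.9,1.6,0.5]
    - [0,0,0,0,0,0,0.5]

```text
time: 1.72
tcp_pos: [0.5021, -0.3212, 0.2121]
tool_rot: [-2.09, 0.037, -0.017]
wrist_force: [0.2, -0.6, -0.5]
opening: 0.0425
gripper_force: 0.0
```

```bash
python3 - <<'E'
from plan import *
s=readout.state(); print(s['time'],s['joints'].round(3),s['tcp_pos'].round(4),s['opening'],s['wrist_force'].round(2))
p,R=now(); z=np.load('cmd.npz'); print(np.degrees(Ro.from_matrix(z['R'].T@R).as_rotvec()).round(2),p-z['p'])
d=cam('side'); cv2.imwrite('pics/side1.png',d['pixels']); C=cloud(d)
# points in tool frame
q=(C.reshape(-1,3)-p)@R; k=(abs(q[:,0])<.015)&(abs(q[:,1])<.06)&(q[:,2]>.12)&(q[:,2]<.2)
q=q[k]; print(len(q)); 
for lo,hi in((-.06,-.021),(-.021,0),(0,.021),(.021,.06)):
    t=q[(q[:,1]>lo)&(q[:,1]<hi)]; print(lo,len(t), t.max(0).round(4) if len(t) else '', t.min(0).round(4) if len(t) else '')
E
```

```text
1.725 [-0.914  0.777  0.367  2.094  0.585  1.963] [ 0.5021 -0.3212  0.2121] 0.0425323747805405 [ 0.22 -0.62 -0.46]
[ 0.18 -0.19  0.09] [ 0.00071671  0.0015656  -0.00247418]
570
-0.06 329 [ 0.0132 -0.0224  0.1752] [-0.0137 -0.0567  0.1201]
-0.021 3 [ 0.0094 -0.0192  0.1714] [ 0.0086 -0.0208  0.1393]
0 88 [0.013  0.021  0.1759] [-0.0112  0.0165  0.1202]
0.021 150 [0.0133 0.0516 0.1752] [-0.0116  0.021   0.1201]
```

View pics/side1.png

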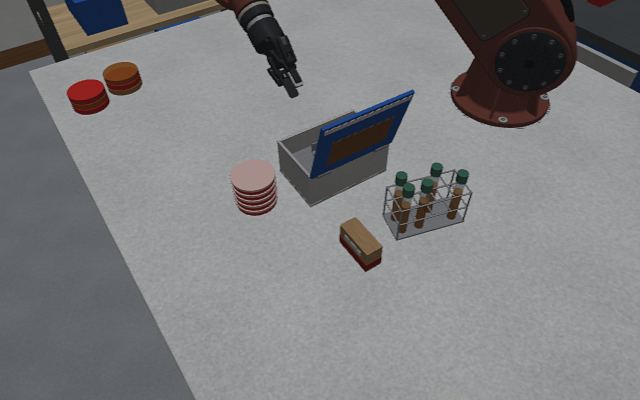

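The end pose rehearsal works: the gripper is at (285,75) and the cover edge runs from (315,172) to (413,92). The cover has now settled onto its back stop. I'll remeasure its edge and plan the insertion.

```bash
python3 - <<'E'
from plan import *
d=cam('side');p=cloud(d);hsv=cv2.cvtColor(d['pixels'],cv2.COLOR_BGR2HSV)
m=(p[...,0]>.43)&(p[...,0]<.6)&(p[...,1]>0)&(p[...,1]<.12)&(p[...,2]>.1)&(p[...,2]<.27)&(hsv[...,0]>100)&(hsv[...,0]<130)&(hsv[...,1]>120)
q=p[m]-H; s=q@b; h=q[:,2]; 
for lo in np.arange(.01,.17,.02):
    k=(h>lo)&(h<lo+.02); print(round(lo+.01,3),k.sum(),np.median(s[k]).round(4) if k.sum() else '')
print(h.max(),s.max()); E=edge(1.85); print('edge',E)
# insertion: cover mid thickness at pad centre
a=np.radians(-5); R=rot(a); C=E+.004*(b*np.sin(1.85)+ez*np.cos(1.85))
P=C-R@[0,0,.150]; print('ins',P)
Pv=P+.07*ez
z=np.load('cmd.npz'); st=(z['p'],z['R'])
rows(st,[(np.array([.505,-.2,.40]),rot(np.radians(25)),8,.5),(Pv,R,9,.5),(Pv,R,2,.5)])
rows((np.load('cmd.npz')['p'],np.load('cmd.npz')['R']),[(P,R,6,.5),(P,R,2,.5)])
E
```

```text
0.02 291 0.0161
0.04 54 0.0225
0.06 63 0.0277
0.08 64 0.0332
0.1 225 0.0407
0.12 464 0.045
0.14 124 0.0496
0.16 333 0.0509
0.15502419125497904 0.05588719080328264
edge [0.51554331 0.08206798 0.24380403]
ins [0.51613545 0.09897629 0.39213088]
[[-0.0001,-0.0277,0.0017,-4.4,0,0,0.5],[-0.0001,-0.0279,-0.0004,-4.4,0,0,0.5],[-0.0001,-0.0276,-0.0025,-4.3,0,0,0.5],[-0.0001,-0.0275,-0.0046,-4.4,0,0,0.5],[-0.0001,-0.0269,-0.0067,-4.4,0,0,0.5],[-0.0001,-0.0264,-0.0088,-4.4,0,0,0.5],[-0.0001,-0.0257,-0.0108,-4.4,0,0,0.5],[-0.0002,-0.0247,-0.0126,-4.3,0,-0.1,0.5],[0.0001,-0.033,0.0078,-3.3,0,0,0.5],[0.0001,-0.0335,0.0059,-3.4,0,0,0.5],[0.0001,-0.0337,0.0039,-3.3,0,0,0.5],[0.0001,-0.0339,0.002,-3.4,0,0,0.5],[0.0001,-0.0339,-0.0001,-3.3,0,0,0.5],[0.0001,-0.0339,-0.002,-3.3,0,0,0.5],[0.0001,-0.0338,-0.0039,-3.4,0,0,0.5],[0.0001,-0.0334,-0.006,-3.3,0,0,0.5],[0.0001,-0.033,-0.0078,-3.3,0,0,0.5],[0,0,0,0,0,0,0.5],[0,0,0,0,0,0,0.5]]
[0.5161 0.099  0.4621]
[[0,-0.001,0.0116,0,0,0,0.5],[0,-0.001,0.0116,0,0,0,0.5],[0,-0.001,0.0116,0,0,0,0.5],[0,-0.001,0.0117,0,0,0,0.5],[0,-0.001,0.0116,0,0,0,0.5],[0,-0.0011,0.0116,0,0,0,0.5],[0,0,0,0,0,0,0.5],[0,0,0,0,0,0,0.5]]
[0.5162 0.099  0.3921]
```

Request:
jog_arm:
  moves:
    - [0,-0.0277,0.0017,-4.4,0,0,0.5]
    - [0,-0.0279,-0.0004,-4.4,0,0,0.5]
    - [0,-0.0276,-0.0025,-4.3,0,0,0.5]
    - [0,-0.0275,-0.0046,-4.4,0,0,0.5]
    - [0,-0.0269,-0.0067,-4.4,0,0,0.5]
    - [0,-0.0264,-0.0088,-4.4,0,0,0.5]
    - [0,-0.0257,-0.0108,-4.4,0,0,0.5]
    - [0,-0.0247,-0.0126,-4.3,0,-0.1,0.5]
    - [0,-0.033,0.0078,-3.3,0,0,0.5]
    - [0,-0.0335,0.0059,-3.4,0,0,0.5]
    - [0,-0.0337,0.0039,-3.3,0,0,0.5]
    - [0,-0.0339,0.002,-3.4,0,0,0.5]
    - [0,-0.0339,0,-3.3,0,0,0.5]
    - [0,-0.0339,-0.002,-3.3,0,0,0.5]
    - [0,-0.0338,-0.0039,-3.4,0,0,0.5]
    - [0,-0.0334,-0.006,-3.3,0,0,0.5]
    - [0,-0.033,-0.0078,-3.3,0,0,0.5]
    - [0,0,0,0,0,0,0.5]
    - [0,0,0,0,0,0,0.5]

```text
time: 4.2
tcp_pos: [0.516, 0.0981, 0.4624]
tool_rot: [3.053, -0.055, 0.001]
wrist_force: [-0.2, 0.1, 0.2]
opening: 0.0429
gripper_force: 0.0
```

```bash
python3 - <<'E'
from plan import *
s=readout.state(); print(s['time'],s['joints'].round(3),s['tcp_pos'].round(4),s['wrist_force'].round(2)); p,R=now()
print(np.degrees(Ro.from_matrix(rot(np.radians(-5)).T@R).as_rotvec()).round(2))
d=cam('side'); cv2.imwrite('pics/side2.png',d['pixels'])
C=cloud(d).reshape(-1,3); q=(C-p)@R
k=(abs(q[:,0])<.012)&(abs(q[:,1])<.05)&(q[:,2]>.14)&(q[:,2]<.19); q=q[k]
print(len(q), q.min(0).round(4), q.max(0).round(4), np.percentile(q[q[:,1]<-.0],99,axis=0) if (q[:,1]<0).any() else 0)
# where cover edge lies in tool frame now
print('edge in tool', ((edge(1.85)-p)@R).round(4))
E
```

```text
4.2 [-3.900e-02 -9.600e-02  1.000e-03  1.666e+00 -8.800e-02  3.138e+00] [0.516  0.0981 0.4624] [-0.24  0.14  0.18]
[-0.03  0.12  0.07]
382 [-0.0111 -0.0388  0.1404] [0.0119 0.0339 0.1722] [ 0.01132547 -0.02404059  0.17136742]
edge in tool [-0.0003 -0.0032  0.2192]
```

View pics/side2.png

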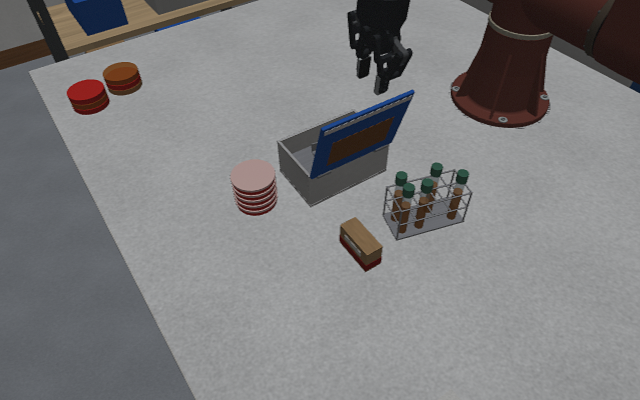

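The open fingers at (362,70) and (382,85) stand astride the cover edge near (385,105). Joint 6 is close to its limit, so I add a -5° yaw while descending.

Request:
jog_arm:
  moves:
    - [0,-0.001,0.0116,0,0,-1,0.5]
    - [0,-0.001,0.0116,0,0,-1,0.5]
    - [0,-0.001,0.0116,0,0,-1,0.5]
    - [0,-0.001,0.0117,0,0,-1,0.5]
    - [0,-0.001,0.0116,0,0,-1,0.5]
    - [0,-0.001,0.0116,0,0,0,0.5]
    - [0,0,0,0,0,0,0.5]

```text
time: 5.12
tcp_pos: [0.5157, 0.0988, 0.3908]
tool_rot: [3.053, 0.08, -0.009]
wrist_force: [-0.0, -0.0, -0.6]
opening: 0.0427
gripper_force: 0.0
```

```bash
python3 - <<'E'
from plan import *
s=readout.state(); print(s['time'],s['joints'].round(3),s['tcp_pos'].round(4),s['wrist_force'].round(2)); p,R=now()
print('edge in tool', ((edge(1.85)-p)@R).round(4),np.degrees(Ro.from_matrix(rot(np.radians(-5)).T@R).as_rotvec()).round(2))
C=np.load('cmd.npz'); Rz=C['R']@Ro.from_rotvec([0,0,np.radians(-5)]).as_matrix()
f=lambda th: sched(th,al=.6*(np.pi/2-th))
L=[]
for th,n in ((1.65,4),(1.5,6),(1.3,8),(1.1,10),(.95,6),(.8,6)): L.append((*f(th),n,.5))
print(f(1.65)[0]); rows((C['p'],Rz),L)
d=cam('side'); cv2.imwrite('pics/side3.png',d['pixels'][50:250,250:500].repeat(2,0).repeat(2,1))
E
```

```text
5.125 [-0.038 -0.119 -0.151  1.539 -0.088  3.051] [0.5157 0.0988 0.3908] [-0.01 -0.03 -0.57]
edge in tool [0.0002 0.0038 0.1479] [-0.03 -0.04 -5.03]
[0.51544221 0.07918117 0.40031258]
[[-0.0005,0.0051,-0.0016,0.6,0,1.3,0.5],[-0.0003,0.0051,-0.0017,0.5,0,1.2,0.5],[-0.0002,0.0051,-0.0017,0.6,0,1.3,0.5],[-0.0001,0.0051,-0.0017,0.5,0.1,1.2,0.5],[0,0.0063,0,0.9,0,0,0.5],[0,0.0062,-0.0002,0.8,0,0,0.5],[0,0.0063,-0.0002,0.9,0,0,0.5],[0,0.0063,-0.0004,0.9,0,0,0.5],[0,0.0063,-0.0004,0.8,0,0,0.5],[-0.0001,0.0062,-0.0005,0.9,0,0,0.5],[0,0.0063,0.0003,0.9,0,0,0.5],[0,0.0062,0.0003,0.8,0,0,0.5],[0,0.0063,0.0001,0.9,0,0,0.5],[0,0.0062,0,0.8,0,0,0.5],[0,0.0063,0,0.9,0,0,0.5],[0,0.0063,-0.0002,0.8,0,0,0.5],[0,0.0062,-0.0002,0.9,0,0,0.5],[0,0.0063,-0.0003,0.9,0,0,0.5],[0,0.005,0.0005,0.7,0,0,0.5],[0,0.0049,0.0005,0.7,0,0,0.5]]
[[0,0.005,0.0003,0.7,0,0,0.5],[0,0.005,0.0004,0.6,0,0,0.5],[0,0.0049,0.0002,0.7,0,0,0.5],[0,0.005,0.0003,0.7,0,0,0.5],[0,0.005,0.0001,0.7,0,0,0.5],[0,0.005,0.0001,0.7,0,0,0.5],[0,0.005,0,0.7,0,0,0.5],[0,0.005,0,0.6,0,0,0.5],[0,0.0061,0.0008,0.9,0,0,0.5],[0,0.0062,0.0008,0.8,0,0,0.5],[0,0.0062,0.0006,0.9,0,0,0.5],[0,0.0061,0.0006,0.9,0,0,0.5],[0,0.0062,0.0004,0.8,0,0,0.5],[-0.0001,0.0062,0.0004,0.9,0,0,0.5],[0,0.0061,0.001,0.9,0,0,0.5],[0,0.0061,0.001,0.8,0,0,0.5],[0,0.0061,0.0009,0.9,0,0,0.5],[0,0.0061,0.0007,0.8,0,0,0.5],[0,0.0061,0.0007,0.9,0,0,0.5],[0,0.0062,0.0006,0.9,0,0,0.5]]
[ 0.5084 -0.1221  0.3503]
```

View pics/side3.png

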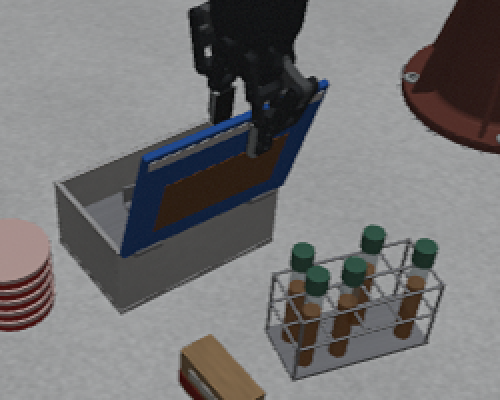

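The crop shows one finger behind the cover at (262,140) and one in front at (222,105), straddling its edge without touching. Next I tip the cover forward slowly.

Request:
jog_arm:
  moves:
    - [-0.0005,0.0051,-0.0016,0.6,0,0,0.5]
    - [-0.0005,0.0051,-0.0017,0.5,0,0,0.5]
    - [-0.0005,0.0051,-0.0017,0.6,0,0,0.5]
    - [-0.0005,0.0051,-0.0017,0.6,0,0,0.5]
    - [-0.0005,0.0063,0,0.9,0,0,0.5]
    - [-0.0005,0.0062,-0.0002,0.8,0,0,0.5]
    - [-0.0005,0.0063,-0.0002,0.9,0,0.5,0.5]
    - [-0.0004,0.0063,-0.0004,0.9,0,0.5,0.5]
    - [-0.0004,0.0063,-0.0004,0.8,0,0.5,0.5]
    - [-0.0003,0.0062,-0.0005,0.9,0,0.5,0.5]
    - [-0.0003,0.0063,0.0003,0.9,0,0.5,0.5]
    - [-0.0002,0.0062,0.0003,0.8,0,0.5,0.5]
    - [-0.0002,0.0063,0.0001,0.9,0,0.5,0.5]
    - [-0.0001,0.0062,0,0.8,0,0.5,0.5]
    - [0,0.0063,0,0.9,0,0.5,0.5]
    - [0,0.0063,-0.0002,0.8,0,0.5,0.5]
    - [0,0.0062,-0.0002,0.9,0,0,0.5]
    - [0,0.0063,-0.0003,0.9,0,0,0.5]

```text
time: 7.42
tcp_pos: [0.5126, -0.0092, 0.3974]
tool_rot: [-2.977, 0.053, 0.014]
wrist_force: [0.0, 1.1, -0.7]
opening: 0.043
gripper_force: 0.2
```

```bash
cat > chk.py <<'E'
from plan import *
import sys
s=readout.state(); print(s['time'],s['joints'].round(3),s['tcp_pos'].round(4),s['wrist_force'].round(2)); p,R=now()
d=cam('side'); P=cloud(d); hsv=cv2.cvtColor(d['pixels'],cv2.COLOR_BGR2HSV)
m=(P[...,0]>.42)&(P[...,0]<.61)&(P[...,1]>-.16)&(P[...,1]<.12)&(P[...,2]>.095)&(P[...,2]<.28)&(hsv[...,0]>100)&(hsv[...,0]<130)&(hsv[...,1]>120)
q=P[m]-H; f=np.stack([-(q@b),q[:,2]],1); ang=np.arctan2(f[:,1],f[:,0]); rr=np.hypot(*f.T); k=rr>.1
th=np.median(ang[k]-np.arcsin(.008/rr[k])); print('cover angle',th.round(3),k.sum(),'edge in tool',((edge(th)-p)@R).round(4))
C=np.load('cmd.npz') 
E
python3 chk.py; python3 - <<'E'
from plan import *
P,R=sched(1.3,al=.6*(np.pi/2-1.3)); p,r=now(); print(P,p,np.degrees(Ro.from_matrix(R.T@r).as_rotvec()).round(2))
E
```

```text
7.425 [-0.314 -0.136 -0.157  1.606  0.154  2.859] [ 0.5126 -0.0092  0.3974] [ 0.    1.13 -0.65]
cover angle 1.531 1706 edge in tool [ 0.0015 -0.0162  0.1522]
[ 0.51237883 -0.00829132  0.39762105] [ 0.51264417 -0.00973688  0.39715387] [ 0.12 -0.68  0.11]
```

Request:
jog_arm:
  moves:
    - [0,0.005,0.0005,0.7,0,0,0.5]
    - [0,0.0049,0.0005,0.7,0,0,0.5]
    - [0,0.005,0.0003,0.7,0,0,0.5]
    - [0,0.005,0.0004,0.6,0,0,0.5]
    - [0,0.0049,0.0002,0.7,0,0,0.5]
    - [0,0.005,0.0003,0.7,0,0,0.5]
    - [0,0.005,0.0001,0.7,0,0,0.5]
    - [0,0.005,0.0001,0.7,0,0,0.5]
    - [0,0.005,0,0.7,0,0,0.5]
    - [0,0.005,0,0.6,0,0,0.5]
    - [0,0,0,0,0,0,0.5]
    - [0,0,0,0,0,0,0.5]
    - [0,0,0,0,0,0,0.5]
    - [0,0,0,0,0,0,0.5]

```text
time: 9.22
tcp_pos: [0.5108, -0.0567, 0.3844]
tool_rot: [-2.859, 0.051, 0.01]
wrist_force: [0.9, 0.8, 1.1]
opening: 0.0426
gripper_force: 0.0
```

```bash
python3 chk.py
```

```text
9.225 [-0.432 -0.096 -0.151  1.638  0.255  2.73 ] [ 0.5108 -0.0567  0.3844] [0.9  0.82 1.05]
cover angle 1.2 1861 edge in tool [0.0016 0.0051 0.1498]
```

Request:
jog_arm:
  moves:
    - [0,0,0,0,0,0,0.5]
    - [0,0,0,0,0,0,0.5]
    - [0,0,0,0,0,0,0.5]
    - [0,0,0,0,0,0,0.5]

```text
time: 9.78
tcp_pos: [0.5108, -0.0568, 0.3843]
tool_rot: [-2.859, 0.052, 0.01]
wrist_force: [0.0, -0.3, -0.6]
opening: 0.0428
gripper_force: 0.3
```

```bash
python3 chk.py; python3 - <<'E'
from plan import *
f=lambda th: sched(th,al=.6*(np.pi/2-th))
L=[]
for th,n in ((.95,6),(.8,6),(.6,8),(.45,7),(.3,8),(.2,6),(.12,6),(.05,6)): L.append((*f(th),n,.5))
rows(f(1.1),L)
E
```

```text
9.775 [-0.432 -0.096 -0.151  1.638  0.255  2.73 ] [ 0.5108 -0.0568  0.3843] [ 0.   -0.25 -0.57]
cover angle 1.112 1821 edge in tool [0.0017 0.0189 0.1516]
[[0,0.0061,0.0008,0.9,0,0,0.5],[0,0.0062,0.0007,0.8,0,0,0.5],[0,0.0062,0.0007,0.9,0,0,0.5],[0,0.0062,0.0005,0.8,0,0,0.5],[0,0.0062,0.0005,0.9,0,0,0.5],[0,0.0061,0.0003,0.9,0,0,0.5],[0,0.0061,0.0011,0.9,0,0,0.5],[0,0.0061,0.0009,0.8,0,0,0.5],[0,0.0061,0.0009,0.9,0,0,0.5],[0,0.0061,0.0008,0.8,0,0,0.5],[0,0.0062,0.0007,0.9,0,0,0.5],[0,0.0061,0.0006,0.8,0,0,0.5],[0,0.006,0.0014,0.9,0,0,0.5],[0,0.0059,0.0013,0.8,0,0,0.5],[0,0.006,0.0012,0.9,0,0,0.5],[0,0.0061,0.0012,0.8,0,0,0.5],[0,0.006,0.001,0.9,0,0,0.5],[0,0.0061,0.0009,0.9,0,0,0.5],[0,0.006,0.0009,0.8,0,0,0.5],[0,0.0061,0.0008,0.9,0,0,0.5]]
[[0,0.005,0.0013,0.7,0,0,0.5],[0,0.0051,0.0013,0.8,0,0,0.5],[0,0.005,0.0012,0.7,0,0,0.5],[0,0.0051,0.0012,0.7,0,0,0.5],[0,0.0051,0.001,0.8,0,0,0.5],[0,0.0051,0.0011,0.7,0,0,0.5],[0,0.0051,0.0009,0.7,0,0,0.5],[0,0.0043,0.0013,0.7,0,0,0.5],[0,0.0043,0.0013,0.6,0,0,0.5],[0,0.0044,0.0013,0.7,0,0,0.5],[0,0.0044,0.0012,0.6,0,0,0.5],[0,0.0043,0.0011,0.7,0,0,0.5],[0,0.0044,0.0011,0.6,0,0,0.5],[0,0.0044,0.001,0.7,0,0,0.5],[0,0.0044,0.001,0.6,0,0,0.5],[0,0.0038,0.0012,0.6,0,0,0.5],[0,0.0038,0.0013,0.5,0,0,0.5],[0,0.0038,0.0011,0.6,0,0,0.5],[0,0.0038,0.0012,0.6,0,0,0.5],[0,0.0039,0.0011,0.6,0,0,0.5]]
[[0,0.0038,0.001,0.5,0,0,0.5],[0,0.003,0.001,0.5,0,0,0.5],[0,0.003,0.0011,0.4,0,0,0.5],[0,0.003,0.001,0.5,0,0,0.5],[0,0.003,0.0009,0.5,0,0,0.5],[0,0.0031,0.001,0.4,0,0,0.5],[0,0.003,0.0009,0.5,0,0,0.5],[0,0.0026,0.001,0.4,0,0,0.5],[0,0.0026,0.0009,0.4,0,0,0.5],[0,0.0026,0.0009,0.4,0,0,0.5],[0,0.0026,0.0009,0.4,0,0,0.5],[0,0.0026,0.0009,0.4,0,0,0.5],[0,0.0026,0.0008,0.4,0,0,0.5]]
[ 0.5047 -0.2288  0.2079]
```

Caught on the front finger at about 1.11 rad. Now I lower it.

Request:
jog_arm:
  moves:
    - [0,0.0061,0.0008,0.9,0,0,0.5]
    - [0,0.0062,0.0007,0.8,0,0,0.5]
    - [0,0.0062,0.0007,0.9,0,0,0.5]
    - [0,0.0062,0.0005,0.8,0,0,0.5]
    - [0,0.0062,0.0005,0.9,0,0,0.5]
    - [0,0.0061,0.0003,0.9,0,0,0.5]
    - [0,0.0061,0.0011,0.9,0,0,0.5]
    - [0,0.0061,0.0009,0.8,0,0,0.5]
    - [0,0.0061,0.0009,0.9,0,0,0.5]
    - [0,0.0061,0.0008,0.8,0,0,0.5]
    - [0,0.0062,0.0007,0.9,0,0,0.5]
    - [0,0.0061,0.0006,0.8,0,0,0.5]
    - [0,0.006,0.0014,0.9,0,0,0.5]
    - [0,0.0059,0.0013,0.8,0,0,0.5]
    - [0,0.006,0.0012,0.9,0,0,0.5]
    - [0,0.0061,0.0012,0.8,0,0,0.5]
    - [0,0.006,0.001,0.9,0,0,0.5]
    - [0,0.0061,0.0009,0.9,0,0,0.5]
    - [0,0.006,0.0009,0.8,0,0,0.5]
    - [0,0.0061,0.0008,0.9,0,0,0.5]

```text
time: 12.32
tcp_pos: [0.5064, -0.1604, 0.3185]
tool_rot: [-2.558, 0.049, 0.002]
wrist_force: [1.4, -0.6, -0.7]
opening: 0.0429
gripper_force: 0.4
```

```bash
python3 chk.py
```

```text
12.325 [-0.666  0.133 -0.085  1.733  0.454  2.425] [ 0.5064 -0.1604  0.3185] [ 1.36 -0.6  -0.74]
cover angle 0.602 1628 edge in tool [0.0024 0.0204 0.1518]
```

Tracking is exact.

Request:
jog_arm:
  moves:
    - [0,0.005,0.0013,0.7,0,0,0.5]
    - [0,0.0051,0.0013,0.8,0,0,0.5]
    - [0,0.005,0.0012,0.7,0,0,0.5]
    - [0,0.0051,0.0012,0.7,0,0,0.5]
    - [0,0.0051,0.001,0.8,0,0,0.5]
    - [0,0.0051,0.0011,0.7,0,0,0.5]
    - [0,0.0051,0.0009,0.7,0,0,0.5]
    - [0,0.0043,0.0013,0.7,0,0,0.5]
    - [0,0.0043,0.0013,0.6,0,0,0.5]
    - [0,0.0044,0.0013,0.7,0,0,0.5]
    - [0,0.0044,0.0012,0.6,0,0,0.5]
    - [0,0.0043,0.0011,0.7,0,0,0.5]
    - [0,0.0044,0.0011,0.6,0,0,0.5]
    - [0,0.0044,0.001,0.7,0,0,0.5]
    - [0,0.0044,0.001,0.6,0,0,0.5]
    - [0,0.0038,0.0012,0.6,0,0,0.5]
    - [0,0.0038,0.0013,0.5,0,0,0.5]
    - [0,0.0038,0.0011,0.6,0,0,0.5]
    - [0,0.0038,0.0012,0.6,0,0,0.5]
    - [0,0.0039,0.0011,0.6,0,0,0.5]

```text
time: 14.88
tcp_pos: [0.5037, -0.2142, 0.244]
tool_rot: [-2.328, 0.046, -0.004]
wrist_force: [0.1, -0.6, -0.3]
opening: 0.0424
gripper_force: 0.6
```

```bash
python3 chk.py
```

```text
14.875 [-0.773  0.388  0.007  1.814  0.56   2.223] [ 0.5037 -0.2142  0.244 ] [ 0.15 -0.63 -0.34]
cover angle 0.211 1286 edge in tool [0.0029 0.0216 0.1525]
```

Request:
jog_arm:
  moves:
    - [0,0.0038,0.001,0.5,0,0,0.5]
    - [0,0.003,0.001,0.5,0,0,0.5]
    - [0,0.003,0.0011,0.4,0,0,0.5]
    - [0,0.003,0.001,0.5,0,0,0.5]
    - [0,0.003,0.0009,0.5,0,0,0.5]
    - [0,0.0031,0.001,0.4,0,0,0.5]
    - [0,0.003,0.0009,0.5,0,0,0.5]
    - [0,0.0026,0.001,0.4,0,0,0.5]
    - [0,0.0026,0.0009,0.4,0,0,0.5]
    - [0,0.0026,0.0009,0.4,0,0,0.5]
    - [0,0.0026,0.0009,0.4,0,0,0.5]
    - [0,0.0026,0.0009,0.4,0,0,0.5]
    - [0,0.0026,0.0008,0.4,0,0,0.5]

```text
time: 16.55
tcp_pos: [0.5027, -0.2293, 0.2077]
tool_rot: [-2.229, 0.045, -0.005]
wrist_force: [1.1, -0.3, -1.5]
opening: 0.0428
gripper_force: 0.7
```

```bash
python3 chk.py; python3 - <<'E'
from plan import *
C=np.load('cmd.npz');p,R=C['p'],C['R']
rows((p,R),[(p-.020*ez,R,10,.5)])
d=cam('side'); cv2.imwrite('pics/side4.png',d['pixels'][50:250,250:500].repeat(2,0).repeat(2,1))
E
```

```text
16.55 [-0.804  0.51   0.056  1.854  0.598  2.141] [ 0.5027 -0.2293  0.2077] [ 1.06 -0.31 -1.5 ]
cover angle 0.041 1084 edge in tool [0.0033 0.022  0.1531]
[[0,0.0016,0.0012,0,0,0,0.5],[0,0.0016,0.0012,0,0,0,0.5],[0,0.0015,0.0013,0,0,0,0.5],[0,0.0016,0.0012,0,0,0,0.5],[0,0.0016,0.0012,0,0,0,0.5],[0,0.0016,0.0012,0,0,0,0.5],[0,0.0016,0.0013,0,0,0,0.5],[0,0.0016,0.0012,0,0,0,0.5],[0,0.0015,0.0012,0,0,0,0.5],[0,0.0016,0.0012,0,0,0,0.5]]
[ 0.5047 -0.2288  0.188 ]
```

View pics/side4.png

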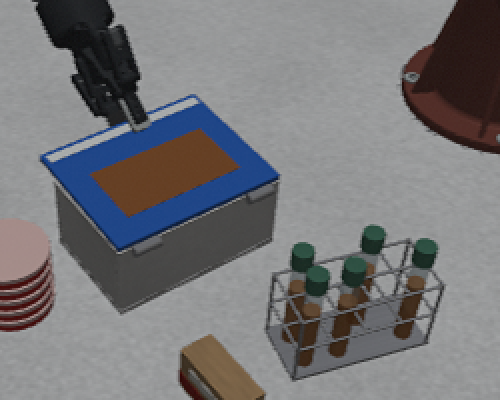

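The crop shows the cover nearly shut, with the finger under its front lip at (135,125). The upper finger is just above it, so I lower only 12 mm more.

Request:
jog_arm:
  moves:
    - [0,0.0016,0.0012,0,0,0,0.5]
    - [0,0.0016,0.0012,0,0,0,0.5]
    - [0,0.0016,0.0012,0,0,0,0.5]
    - [0,0.0016,0.0012,0,0,0,0.5]
    - [0,0.0016,0.0012,0,0,0,0.5]
    - [0,0.0016,0.0012,0,0,0,0.5]
    - [0,0,0,0,0,0,0.5]

```text
time: 17.52
tcp_pos: [0.5026, -0.2294, 0.1957]
tool_rot: [-2.229, 0.045, -0.005]
wrist_force: [0.4, 0.7, -0.4]
opening: 0.0428
gripper_force: 0.0
```

```bash
python3 chk.py; python3 - <<'E'
from plan import *
p,R=now()
# pad tips relative to shut edge
for sgn in(1,-1):
    t=p+R@[0,sgn*.0214,.175]-edge(0); print(sgn,(t@b).round(4),t[2].round(4))
d=cam('side'); cv2.imwrite('pics/side5.png',d['pixels'][50:200,250:450].repeat(3,0).repeat(3,1))
E
```

```text
17.525 [-0.804  0.523  0.05   1.835  0.598  2.141] [ 0.5026 -0.2294  0.1957] [ 0.37  0.73 -0.37]
cover angle -0.002 976 edge in tool [0.0034 0.018  0.15  ]
1 0.0176 -0.0182
-1 0.0438 0.0156
```

View pics/side5.png

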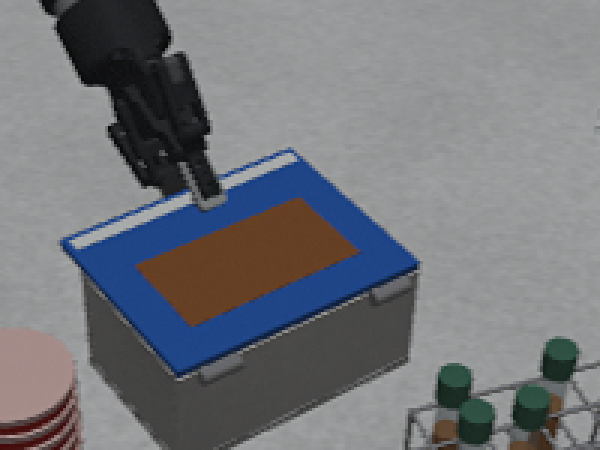

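The cover reads shut (-0.002 rad) and the finger carries no load. The upper tip at (208,200) is 7 mm above the cover. I'll withdraw straight out to the front, then up.

Request:
jog_arm:
  moves:
    - [0,0.0062,-0.0079,0,0,0,0.5]
    - [0,0.0062,-0.0079,0,0,0,0.5]
    - [0,0.0062,-0.0079,0,0,0,0.5]
    - [0,0.0062,-0.0079,0,0,0,0.5]
    - [0,0.0062,-0.0079,0,0,0,0.5]
    - [0,0.0062,-0.0079,0,0,0,0.5]
    - [0,0.0062,-0.0079,0,0,0,0.5]
    - [0,0.0062,-0.0079,0,0,0,0.5]
    - [0,0.0062,-0.0079,0,0,0,0.5]
    - [0,0.0062,-0.0079,0,0,0,0.5]
    - [0,-0.0158,-0.0122,-4,0,0,0.5]
    - [0,-0.0158,-0.0122,-4,0,0,0.5]
    - [0,-0.0158,-0.0122,-4,0,0,0.5]
    - [0,-0.0158,-0.0122,-4,0,0,0.5]
    - [0,0,0,0,0,0,0.5]
    - [0,0,0,0,0,0,0.5]

```text
time: 19.62
tcp_pos: [0.5002, -0.3216, 0.2735]
tool_rot: [-2.506, 0.048, 0.001]
wrist_force: [0.2, 0.7, -0.5]
opening: 0.0423
gripper_force: 0.0
```

```bash
python3 chk.py; python3 - <<'E'
from h import *
d=cam('side'); cv2.imwrite('pics/side6.png',d['pixels'])
E
```

```text
19.625 [-0.879  0.459  0.196  1.817  0.397  2.197] [ 0.5002 -0.3216  0.2735] [ 0.17  0.73 -0.52]
cover angle -0.001 1026 edge in tool [ 0.0036 -0.052   0.2664]
```

View pics/side6.png

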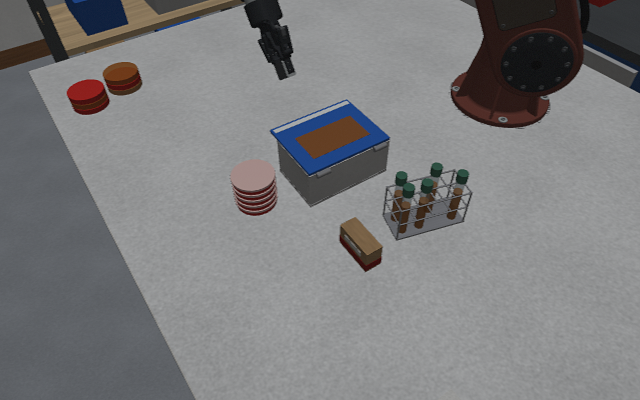

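The cover is shut at (330,137), the dishes, carton and rack look unmoved, and the gripper is clear at (285,70).

```bash
python3 -c "from rig import job_done; print(job_done())"
```

```text
the job is handed in; nothing more can be done
None
```

The cover was tipped forward with the fingers, caught on the front finger at about 1.1 rad and lowered slowly until shut (camera reads about 0 rad), with the arm left clear, the dishes, carton and rack unmoved in the last picture, and the job handed in just under 20 s in.

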